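# Find the lens cell that carries its glass

## Task

Both lens cells on the cork-topped stand wear a loose dust cap: first take off the two caps and drop them into the steel pot. Then lift the two bare cells in turn, a few centimetres clear of the stand, to feel which is heavier; the lighter one must end standing upright by itself on the stand, and the heavier one is to be held upright in the gripper, a few centimetres clear above the middle of the round microscope stage. Finish while still holding it there; do not tip over a cell or the pot, and leave the bottle, the slide box and the jar alone.

Things in the scene. Friction and masses are not known exactly. Their poses are not given: they have to be found in the camera images.
- cell_k: one of two look-alike round steel lens cells, 67 mm tall: foot flange 42 mm dia, 10 mm high; barrel 36 mm dia up to a flat shoulder at 60 mm; boss 22 mm dia on top. Origin: centre of underside, z up. At the start it stands capped on the stand, 65 to 105 mm from its middle along the stand's y, either end. One cell weighs 150-250 g, the other 420-580 g; only lifting tells which
- cell_m: one of two look-alike round steel lens cells, 67 mm tall: foot flange 42 mm dia, 10 mm high; barrel 36 mm dia up to a flat shoulder at 60 mm; boss 22 mm dia on top. Origin: centre of underside, z up. At the start it stands capped on the stand, 65 to 105 mm from its middle along the stand's y, either end. One cell weighs 150-250 g, the other 420-580 g; only lifting tells which
- cap_1: one of two identical black plastic dust caps, 20 g, 31 mm tall, one loose over each cell (3 mm play): round cup 36 mm dia, 13 mm high, open below, 9 mm deep inside, with a round upright grip stem 14 mm dia from 13 to 31 mm above the origin. Origin: centre of the lower rim, z up through the stem; at the start the rim rests 60 mm above the cell's underside
- cap_2: one of two identical black plastic dust caps, 20 g, 31 mm tall, one loose over each cell (3 mm play): round cup 36 mm dia, 13 mm high, open below, 9 mm deep inside, with a round upright grip stem 14 mm dia from 13 to 31 mm above the origin. Origin: centre of the lower rim, z up through the stem; at the start the rim rests 60 mm above the cell's underside
- stand: fixed low stand, 130 mm (its x) by 320 mm (its y), grey board with a flat brown cork top 20 mm above the bench. Origin at the centre of its underside on the bench, z up; its y runs along its length. The cork covers 118 by 308 mm; the cells stand on it near its two ends
- pot: loose open round straight-sided steel pot without handles for the caps, 75 mm high, 110 mm outer diameter at the rim, wall 4 mm, 0.5 kg, standing on the bench on one side of the stand. Origin at the centre of its underside
- pot_in (a point): centre of the pot's inner floor; its z is up
- stage: fixed microscope stage on the other side of the stand from the pot: grey block foot 130 by 110 mm, short pillar and a dark round steel plate 120 mm diameter with a flat top 50 mm above the bench, a small knob at the foot's side. Origin at the centre of its underside, on the plate's axis
- stage_top (a point): centre of the stage plate's top face, z up
- bottle: bystander: white pump bottle with red collar, 60 mm diameter, 141 mm tall, beyond the stand. Origin at the centre of its underside
- slide_box: bystander: closed grey plastic slide box, 70 x 100 mm, 35 mm high, beyond the stand. Origin at the centre of its underside
- jar: bystander: amber glass jar with white cap, 60 mm diameter, 85 mm tall, beyond the stand. Origin at the centre of its underside

How it is judged:
By the outcome, as a careful person would: the job done as asked, in the order asked, and still so for the second after the job is handed in, while the arm keeps its last pose, push and grip.
It also fails if it takes over 72 s, if anything falls off the work surface, if the arm or the gripper's body presses on something with over 40 N, if the wrist force passes 120 N, or if a joint passes its speed limit or range.

## Robot

A 6-joint arm with a two-finger parallel gripper is mounted at the origin on the work surface. World frame = base frame: x ahead of the robot, y to its left, z up, the work surface at z = 0. Lengths are in m, angles in rad, forces in N, time in s.
With the tool pointing down it reaches from about 0.3 to 0.95 m from the base axis. Payload 3.1 kg.
Tool frame: the origin (TCP) lies at the very end of the fingers, on their centre line; the grasp point (between the pads) lies 19 mm behind it; z points along the fingers, y is the line along which they close (so a half turn about z gives the same grasp; the last joint's range is limited). The gripper opens to 85 mm and grips with 20 to 120 N. Pads are 22 mm wide; open, the fingers measure 114 mm over their backs; the gripper's body (76 mm by 85 mm) begins 54 mm behind the grasp point. The pads swing forward as they close: fully open they stand 13 mm farther back than shut.
Start: joints at [-1.235, 0.308, 1.634, -0, 1.2, -0.07], TCP at [0.247, -0.574, 0.231] pointing down, gripper open.
Joint ranges: [-3.06, 3.06], [-0.79, 1.96], [0.05, 2.63], [-1.19, 4.34], [0.05, 2.64], [-2.94, 2.94]. Speed limits (rad/s): [2.79, 2.79, 3.14, 3.14, 3.14, 3.14].

## Interface

Orientations are given as a 3x3 rotation matrix whose columns are the frame's x, y, z axes.
In Python, from cell import manip gives the robot as it stands.
- The arm moves only by the shell command python3 shift.py 'ROWS' [OPENING]. ROWS is a JSON list of rows, 1 to 20 of them, each an object with the fields trans (a list: dx, dy, dz in cm), rotvec (a list: a rotation vector rx, ry, rz in rad); a field left out counts as zero; each row shifts and turns the commanded pose from where the row before left it, along the tool's axes as they then stand; what a row does not reach is not made up. A row lasts 1/12 s, in which the tool goes at most 0.0417 m and 0.125 rad, less where a joint would pass 70% of its speed; a pose out of reach is approached as far as the arm can. OPENING is the opening from 0.0 (shut) to 1.0 (fully open), set as the command begins (- or left out keeps the last). The fingers move at their own pace and stop on an object; the grip force is fixed at half the most. Time passes only in rows, so rows that do not move let the fingers close. It prints the time, the measured TCP pose, the force, the opening and the grip force at its end. Input that does not fit is refused with a message, and nothing moves.
- manip.get_state(): the state, without advancing time (a new reading comes with each control period).
- manip.snapshot(name): name is "scene" or "top"; returns a dict with "color" (400x640x3 uint8, blue, green, red), "fx", "fy", "cx", "cy" (pixels), "D" ([k1, k2, p1, p2, k3] as OpenCV has them; the pictures are not rectified), "view" (4x4, takes a point from world to camera coordinates). Camera axes: x right, y up, looking along -z (the intrinsics and any distortion apply to the point x, -y, -z); pixel columns grow to the right and rows downward; lengths in m; the calibration is good to about 2 mm. A picture is of the moment at which its call begins. There is no depth.
- manip.finish_job(): hands the job in; it is judged then, once.
The state is a dict: "time": time; "joint_pos": joint angles; "dq": joint speeds; "tau": joint torques, N m; "tool_pos": TCP position; "tcp_rot": TCP orientation; "wrist_force": force on the tool from outside, world axes, zero at the start; "moment": the same for the moment, N m; "grip_width": opening from 0.0 (shut) to 1.0 (fully open); "gripper_force": force on a finger pad.
Only numpy, scipy, OpenCV 4.12 (cv2) and the standard library are available. Lean on these libraries where they do the work, as an engineer would, in place of code of your own. Each camera call takes 0.05 s, during which the arm holds its last target. There are 200 camera calls.

## Working session

There is one attempt and no reset: what is moved stays moved. The work goes in short steps, Python scripts to look and compute and a shell command to move; the robot and the scene stay as the last step left them, time stands still between calls to the robot, and variables do not carry over. Pictures are saved under pics/ and viewed, at most 10 in all, crops included, and the job is handed in when it is done.

```bash
ls; mkdir -p pics; cat > h.py <<'E'
import numpy as np, cv2
from cell import manip
def snap(n,f=None):
    s=manip.snapshot(n)
    if f: cv2.imwrite('pics/'+f,s['color'])
    return s
def ray(s,u,v):
    K=np.array([[s['fx'],0,s['cx']],[0,s['fy'],s['cy']],[0,0,1.]])
    p=cv2.undistortPoints(np.array([[[u,v]]],float),K,np.array(s['D'],float))[0,0]
    V=np.array(s['view']);R=V[:3,:3];t=V[:3,3]
    return -R.T@t, R.T@np.array([p[0],-p[1],-1.])
def onz(s,u,v,z):
    o,d=ray(s,u,v); return o+d*(z-o[2])/d[2]
def proj(s,P):
    V=np.array(s['view']);c=V[:3,:3]@np.array(P)+V[:3,3]
    K=np.array([[s['fx'],0,s['cx']],[0,s['fy'],s['cy']],[0,0,1.]])
    return cv2.projectPoints(np.array([[c[0],-c[1],-c[2]]]),np.zeros(3),np.zeros(3),K,np.array(s['D'],float))[0].ravel()
E
python3 - <<'E'
from h import *
for n in('scene','top'):
    s=snap(n,n+'0.png'); V=np.array(s['view']); print(n,-V[:3,:3].T@V[:3,3],s['fx'],s['D'])
st=manip.get_state();print(st)
E
```

```text
cell.py
pics
shift.py
scene [ 1.05758878 -0.65995231  0.86479489] 494.81038228378344 [-0.14102885  0.          0.          0.          0.        ]
top [ 0.4628247  -0.00410396  1.08238752] 391.39209322470674 [-0.052701  0.        0.        0.        0.      ]
{'time': 0.1, 'joint_pos': array([-1.23469815e+00,  3.08947274e-01,  1.63507569e+00,  5.69595672e-06,
        1.19972038e+00, -6.96866917e-02]), 'dq': array([ 0.00264794, -0.00071331, -0.00360525,  0.00215978, -0.00080212,
       -0.00039141]), 'tau': array([-6.10427051e-04, -4.16409910e+01, -2.77645755e+01, -1.11388781e-04,
        4.04774633e-03, -4.38824614e-06]), 'tool_pos': array([ 0.24644458, -0.57353092,  0.23013583]), 'tcp_rot': array([[ 9.18793734e-01,  3.94737354e-01, -7.04298657e-04],
       [ 3.94737952e-01, -9.18791500e-01,  2.03210464e-03],
       [ 1.55043988e-04, -2.14509842e-03, -9.99997687e-01]]), 'wrist_force': array([ 0.32192455, -0.69190989,  0.44760594]), 'moment': array([-0.05050304,  0.00027758, -0.001356  ]), 'gripper_force': 0.0, 'grip_width': 1.001267237516103}
```

View pics/top0.png

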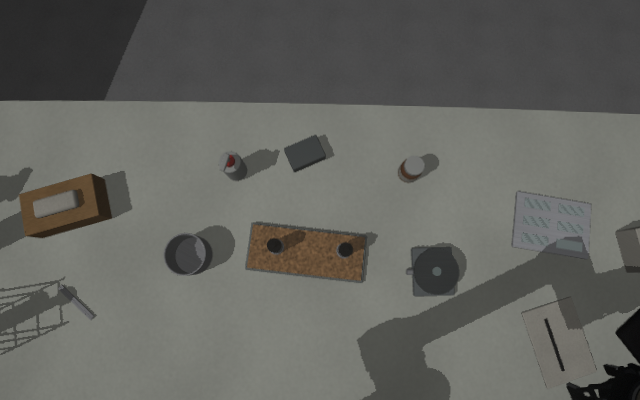

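View pics/scene0.png

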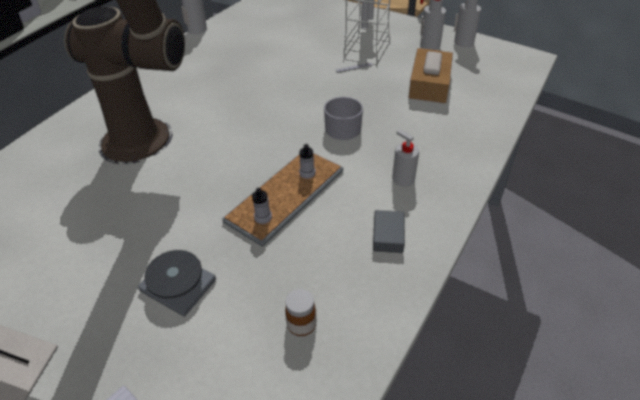

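Top view: pot near (188,255), capped cells near (274,245) and (345,249), stage plate near (436,270), and the stand between pot and stage. The scene view shows both caps at (306,152) and (260,196). I'll zoom in and measure masks next.

```bash
cat > m.py <<'E'
from h import *
t=snap('top');s=snap('scene')
def blobs(im,box,thr,amin):
    x0,y0,x1,y1=box; g=im[y0:y1,x0:x1].max(2); m=(g<thr).astype(np.uint8)
    n,l,st,c=cv2.connectedComponentsWithStats(m)
    return [(st[i],c[i]+[x0,y0]) for i in range(1,n) if st[i][4]>=amin]
for nm,im,box in(('top',t,(250,225,365,278)),('scene',s,(235,140,335,225))):
    for thr in (30,45):
        for st,c in blobs(im['color'],box,thr,25): print(nm,thr,st+[box[0],box[1],0,0,0],c.round(1))
# stand: HSV saturation for cork
hsv=cv2.cvtColor(t['color'],cv2.COLOR_BGR2HSV)
m=((hsv[...,1]>90)).astype(np.uint8); m[:,:240]=0;m[:,375:]=0;m[:215]=0;m[290:]=0
m=cv2.morphologyEx(m,cv2.MORPH_CLOSE,np.ones((15,15)))
c=max(cv2.findContours(m,0,2)[0],key=cv2.contourArea); r=cv2.minAreaRect(c)
w=np.array([onz(t,*p,0.02) for p in cv2.boxPoints(r)]); print('cork',w.round(3).tolist(),w.mean(0),np.linalg.norm(w[1]-w[0]),np.linalg.norm(w[2]-w[1]))
a=cv2.resize(t['color'][215:305,150:480],None,fx=2.4,fy=2.4,interpolation=2)
b=cv2.resize(s['color'][130:230,225:345],None,fx=3,fy=3,interpolation=2)
o=np.zeros((a.shape[0]+b.shape[0],max(a.shape[1],b.shape[1]),3),np.uint8);o[:a.shape[0],:a.shape[1]]=a;o[a.shape[0]:,:b.shape[1]]=b
cv2.imwrite('pics/z1.png',o)
E
python3 m.py
```

```text
top 45 [267 239  15  14 157] [274.1 245.1]
top 45 [339 243  14  14 151] [345.5 249.2]
scene 30 [301 147  11  12  83] [305.8 153.2]
scene 30 [254 191  12  12 102] [258.9 197.2]
scene 45 [301 146  11  13 110] [305.9 152.9]
scene 45 [253 189  14  15 151] [259.2 196.8]
cork [[0.469, 0.189, 0.02], [0.585, 0.181, 0.02], [0.556, -0.128, 0.02], [0.44, -0.115, 0.02]] [0.5124694  0.03177244 0.02      ] 0.11687651740892993 0.31062197550693477
```

View pics/z1.png

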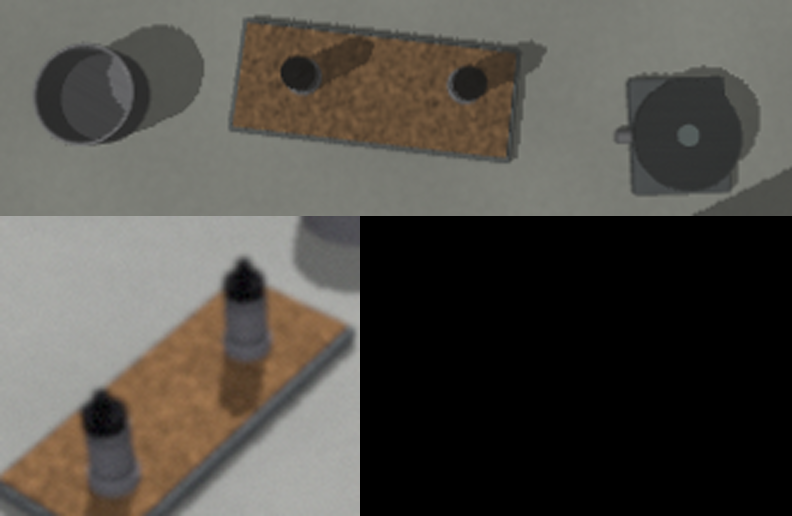

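The zoom shows both caps well centred on their cells, the pot rim circle centred at about (185,254) and the stage plate at about (437,271), with its light centre dot on the same spot.

```bash
python3 - <<'E'
from h import *
t=snap('top');s=snap('scene')
def tri(a,b):
    (o1,d1),(o2,d2)=a,b
    k=np.linalg.lstsq(np.c_[d1,-d2],o2-o1,rcond=None)[0]
    p,q=o1+k[0]*d1,o2+k[1]*d2; return ((p+q)/2).round(4),round(np.linalg.norm(p-q),4)
for A,B in(((274.1,245.1),(305.9,152.9)),((345.5,249.2),(259.2,196.8))):
    print('cap',onz(t,*A,.091).round(4),onz(s,*B,.091).round(4),tri(ray(t,*A),ray(s,*B)))
print('pot rim',onz(t,185.4,254.2,.075),'stage',onz(t,436.8,271.2,.05))
# centre spot
g=t['color'][262:280,428:446].max(2).astype(float); m=g>g.mean()+1.5*g.std(); y,x=np.nonzero(m); print('spot',x.mean()+428,y.mean()+262,len(x),onz(t,x.mean()+428,y.mean()+262,.05))
# scene pot rim / stage check
print('proj scene pot',proj(s,onz(t,185.4,254.2,.075)),'stage',proj(s,onz(t,436.8,271.2,.05)))
E
```

```text
cap [0.5243 0.1097 0.091 ] [0.5287 0.1074 0.091 ] (array([0.5253, 0.1108, 0.0869]), np.float64(0.0018))
cap [ 0.5177 -0.0707  0.091 ] [ 0.5215 -0.0735  0.091 ] (array([ 0.5183, -0.0707,  0.0869]), np.float64(0.0009))
pot rim [0.49677176 0.3387135  0.075     ] stage [ 0.46689039 -0.31358808  0.05      ]
spot 436.4736842105263 270.9298245614035 57 [ 0.46757789 -0.31274129  0.05      ]
proj scene pot [341.62012984 107.71545664] stage [171.28899804 271.91803998]
```
Stage scene: plate centre image (173,273) ~ok.

The rows are not in the units I measure in: shifts go in cm. I convert before sending: -0.033 m is -3.3, 0.018 m is 1.8.

```bash
python3 shift.py '[{"rotvec":[0, 0, 0.1]}, {"rotvec":[0, 0, 0.1]}, {"rotvec":[0, 0, 0.1]}, {"rotvec":[0, 0, 0.106]}, {"trans":[1.8, -3.3, 0]}, {"trans":[1.8, -3.3, 0]}, {"trans":[1.8, -3.3, 0]}, {"trans":[1.8, -3.3, 0]}, {"trans":[1.8, -3.3, 0]}, {"trans":[1.8, -3.3, 0]}, {"trans":[1.8, -3.3, 0]}, {"trans":[1.8, -3.3, 0]}, {"trans":[1.8, -3.3, 0]}, {"trans":[1.8, -3.3, 0]}, {"trans":[1.8, -3.3, 0]}, {"trans":[1.8, -3.3, 0]}, {"trans":[1.8, -3.3, 0]}, {"trans":[1.8, -3.3, 0]}, {"trans":[1.8, -3.3, 0]}, {}]'; python3 -c "
from h import *
print(manip.get_state()['tcp_rot'].round(4))"
```

```text
time: 1.97
tool_pos: [0.5195, -0.0739, 0.2317]
tcp_rot: [[1.0, 0.005, 0.003], [0.005, -1.0, 0.003], [0.003, -0.003, -1.0]]
wrist_force: [0.0, -0.6, 0.1]
grip_width: 1.002
gripper_force: 0.0
[[ 1.      0.0053  0.003 ]
 [ 0.0053 -1.      0.003 ]
 [ 0.003  -0.003  -1.    ]]
```

Scaled: -0.003 m is -0.3, 0.03 m is 3.

```bash
python3 shift.py '[{"trans":[-0.05, -0.3, 3]}, {"trans":[0, 0, 3]}, {"trans":[0, 0, 3]}, {"trans":[0, 0, 2.5]}, {"trans":[0, 0, 1.5]}, {"trans":[0, 0, 0.45]}, {}, {}]'; python3 -c "
from h import *
s=snap('scene');t=snap('top')
a=cv2.resize(s['color'][100:250,200:360],None,fx=3,fy=3);b=cv2.resize(t['color'][205:305,290:400],None,fx=2.9,fy=2.9)
o=np.zeros((450,800,3),np.uint8);o[:,:480]=a;o[:290,480:799]=b;cv2.imwrite('pics/g1.png',o)"
```

```text
time: 2.63
tool_pos: [0.5169, -0.0767, 0.0974]
tcp_rot: [[1.0, -0.0, 0.001], [-0.0, -1.0, -0.0], [0.001, 0.0, -1.0]]
wrist_force: [-0.4, -0.2, -0.0]
grip_width: 0.998
gripper_force: 0.0
```

View pics/g1.png

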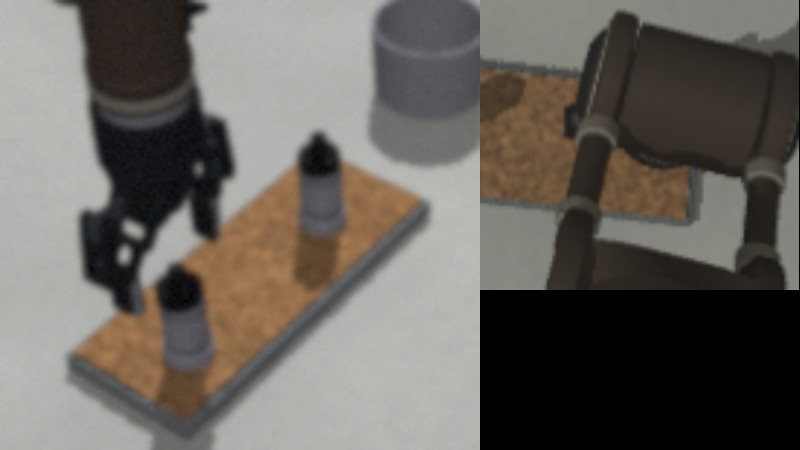

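The right panel is blocked by the arm. In the left panel the fingers straddle the near cap: fingertips at about (135,305) and (210,230), stem at (178,268). The gripper still sits about 5 mm off in y, so I'll correct that and close.

```bash
python3 shift.py '[{"trans":[0.12, -0.55, 0]}, {"trans":[0, 0, 0.1]}, {}, {}]'; python3 shift.py '[{}, {}, {}, {}, {}, {}, {}, {}, {}, {}]' 0.0
```

```text
time: 3.07
tool_pos: [0.5178, -0.0707, 0.0962]
tcp_rot: [[1.0, 0.0, 0.001], [0.0, -1.0, -0.0], [0.001, 0.0, -1.0]]
wrist_force: [-0.7, -0.1, -0.6]
grip_width: 1.004
gripper_force: 0.0
time: 3.9
tool_pos: [0.5178, -0.0709, 0.0959]
tcp_rot: [[1.0, -0.0, 0.001], [-0.0, -1.0, -0.0], [0.001, 0.0, -1.0]]
wrist_force: [0.3, -0.2, 1.6]
grip_width: 0.127
gripper_force: 58.6
```

```bash
python3 shift.py '[{"trans":[0, 0, -0.5]}, {"trans":[0, 0, -1]}, {"trans":[0, 0, -1.5]}, {"trans":[0, 0, -2]}, {"trans":[0, 0, -2]}, {"trans":[0, 0, -2]}, {"trans":[0, 0, -1]}, {}]'; python3 -c "
from h import *
s=snap('scene')
cv2.imwrite('pics/g2.png',cv2.resize(s['color'][80:250,180:360],None,fx=3,fy=3))"
```

```text
time: 4.57
tool_pos: [0.5198, -0.0713, 0.1993]
tcp_rot: [[1.0, -0.0, 0.007], [-0.0, -1.0, -0.001], [0.007, 0.001, -1.0]]
wrist_force: [0.4, -0.4, 0.5]
grip_width: 0.132
gripper_force: 58.5
```

View pics/g2.png

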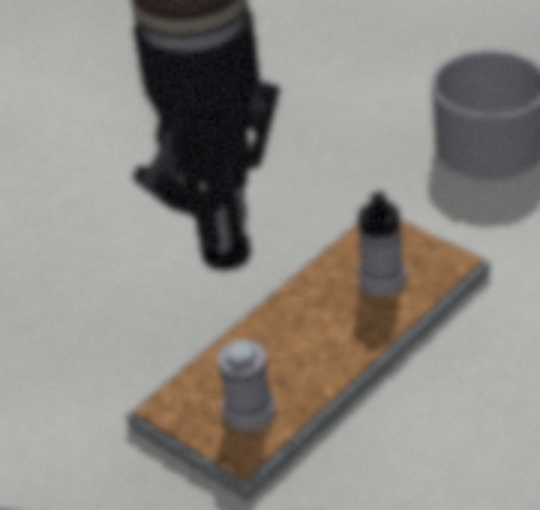

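The cap is in the gripper and the near cell stands bare at (243,385). On to the pot.

```bash
python3 shift.py '[{"trans":[-0.15, -1.5, 0]}, {"trans":[-0.15, -2.5, 0]}, {"trans":[-0.15, -3.3, 0]}, {"trans":[-0.15, -3.3, 0]}, {"trans":[-0.15, -3.3, 0]}, {"trans":[-0.15, -3.3, 0]}, {"trans":[-0.15, -3.3, 0]}, {"trans":[-0.15, -3.3, 0]}, {"trans":[-0.15, -3.3, 0]}, {"trans":[-0.15, -3.3, 0]}, {"trans":[-0.15, -3.3, 0]}, {"trans":[-0.15, -3.3, 0]}, {"trans":[-0.15, -2, 0]}, {"trans":[-0.15, -1.5, 0]}, {}, {}, {}]'; python3 -c "
from h import *
t=snap('top')
cv2.imwrite('pics/g3.png',cv2.resize(t['color'][200:320,130:300],None,fx=3,fy=3))"
```

```text
time: 6.03
tool_pos: [0.4961, 0.3329, 0.1948]
tcp_rot: [[1.0, -0.001, -0.002], [-0.001, -1.0, -0.002], [-0.002, 0.002, -1.0]]
wrist_force: [-0.3, -0.9, -0.0]
grip_width: 0.131
gripper_force: 58.6
```

View pics/g3.png

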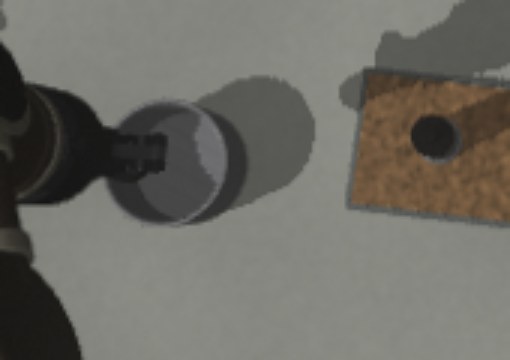

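The gripper holds the cap over the pot; the rim circle runs from x 106 to 228 in the crop, centred near (167,162). Next: lower it inside and open partly.

Scaled: 0.03 m is 3, 0.02 m is 2.

```bash
python3 shift.py '[{"trans":[0, -0.3, 2]}, {"trans":[0, 0, 3]}, {"trans":[0, 0, 3]}, {"trans":[0, 0, 3]}, {"trans":[0, 0, 1.5]}, {"trans":[0, 0, 0.7]}, {}, {}]'; python3 shift.py '[{}, {}, {}, {}, {}, {"trans":[0, 0, -3]}, {"trans":[0, 0, -3.5]}, {"trans":[0, 0, -3.5]}, {"trans":[0, 0, -3]}]' 0.42
```

```text
time: 6.75
tool_pos: [0.4973, 0.3367, 0.0644]
tcp_rot: [[1.0, -0.001, 0.001], [-0.001, -1.0, 0.0], [0.001, -0.0, -1.0]]
wrist_force: [0.6, 1.1, -0.1]
grip_width: 0.131
gripper_force: 58.6
time: 7.5
tool_pos: [0.4968, 0.3374, 0.1961]
tcp_rot: [[1.0, -0.0, 0.001], [-0.0, -1.0, 0.001], [0.001, -0.001, -1.0]]
wrist_force: [0.0, -0.1, 0.2]
grip_width: 0.422
gripper_force: 0.0
```

Scaled: 0.03 m is 3, 0.02 m is 2.

```bash
python3 shift.py '[{"trans":[0.2, 2, 0]}, {"trans":[0.4, 3, 0]}, {"trans":[0.4, 3, 0]}, {"trans":[0.4, 3, 0]}, {"trans":[0.4, 3, 0]}, {"trans":[0.4, 3, 0]}, {"trans":[0.4, 3, 0]}, {"trans":[0.2, 2, 0]}, {"trans":[0, 0.7, 0]}, {"trans":[0, 0, 2]}, {"trans":[0, 0, 3]}, {"trans":[0, 0, 3]}, {"trans":[0, 0, 1]}, {"trans":[0, 0, 0.6]}, {}, {}]' 0.8; python3 -c "
from h import *
s=snap('scene')
cv2.imwrite('pics/g4.png',cv2.resize(s['color'][60:230,220:400],None,fx=3,fy=3))"
```

```text
time: 8.83
tool_pos: [0.5255, 0.1107, 0.0988]
tcp_rot: [[1.0, 0.0, 0.002], [0.0, -1.0, 0.0], [0.002, -0.0, -1.0]]
wrist_force: [-0.1, 0.4, 0.3]
grip_width: 0.803
gripper_force: 0.0
```

View pics/g4.png

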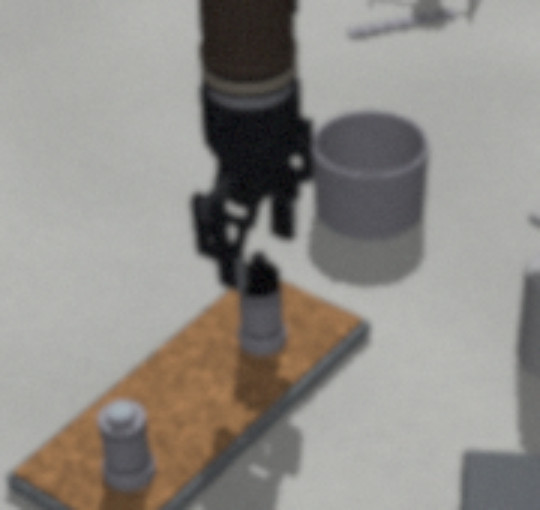

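Fingertips at about (230,280) and (285,232) straddle the far cap's stem at (261,255), which is well centred. Close, lift and carry over.

Scaled: 0.003 m is 0.3.

```bash
python3 shift.py '[{"trans":[0, 0, 0.3]}, {}, {}, {}, {}, {}, {}, {}, {}, {}]' 0.0;  python3 shift.py '[{"trans":[0, 0, -0.5]}, {"trans":[0, 0, -1]}, {"trans":[0, 0, -2]}, {"trans":[0, 0, -3]}, {"trans":[0, 0, -2]}, {"trans":[0, 0, -1.5]}, {"trans":[-0.2, -2, 0]}, {"trans":[-0.4, -3, 0]}, {"trans":[-0.4, -3, 0]}, {"trans":[-0.4, -3, 0]}, {"trans":[-0.4, -3, 0]}, {"trans":[-0.4, -3, 0]}, {"trans":[-0.4, -3, 0]}, {"trans":[-0.2, -2, 0]}, {"trans":[0, -0.7, 0]}, {}, {}]'
```

```text
time: 9.72
tool_pos: [0.525, 0.1104, 0.0954]
tcp_rot: [[1.0, -0.0, 0.001], [-0.0, -1.0, 0.0], [0.001, -0.0, -1.0]]
wrist_force: [-2.1, 0.3, 5.5]
grip_width: 0.136
gripper_force: 58.6
time: 11.13
tool_pos: [0.4965, 0.3364, 0.1947]
tcp_rot: [[1.0, 0.0, -0.0], [0.0, -1.0, -0.001], [-0.0, 0.001, -1.0]]
wrist_force: [0.0, -0.3, -0.8]
grip_width: 0.132
gripper_force: 58.6
```

Scaled: 0.03 m is 3, 0.02 m is 2.

```bash
python3 shift.py '[{"trans":[0, -0.1, 2]}, {"trans":[0, 0, 3]}, {"trans":[0, 0, 3]}, {"trans":[0, 0, 3]}, {"trans":[0, 0, 1]}, {}, {}]'; python3 shift.py '[{}, {}, {}, {}, {}, {"trans":[0, 0, -3]}, {"trans":[0, 0, -3.5]}, {"trans":[0, 0, -3.5]}, {"trans":[0, 0, -2]}, {"trans":[-3.5, 0, 0]}, {"trans":[-3.5, 0, 0]}, {"trans":[-3.5, 0, 0]}]' 0.42
python3 - <<'E'
from h import *
t=snap('top');s=snap('scene')
a=cv2.resize(t['color'][205:305,155:375],None,fx=3.6,fy=3.6,interpolation=2)
b=cv2.resize(s['color'][90:240,225:375],None,fx=1.5,fy=1.5,interpolation=2)
o=np.zeros((590,800,3),np.uint8);o[:360,:792]=a;o[362:587,:225]=b
cv2.imwrite('pics/g5.png',o)
E
```

```text
time: 11.72
tool_pos: [0.497, 0.3372, 0.075]
tcp_rot: [[1.0, -0.001, -0.0], [-0.001, -1.0, -0.001], [-0.0, 0.001, -1.0]]
wrist_force: [0.2, -0.0, -0.6]
grip_width: 0.127
gripper_force: 58.6
time: 12.72
tool_pos: [0.3911, 0.3384, 0.1958]
tcp_rot: [[1.0, -0.001, 0.002], [-0.001, -1.0, 0.001], [0.002, -0.001, -1.0]]
wrist_force: [-1.0, 0.7, -0.4]
grip_width: 0.414
gripper_force: 0.0
```

View pics/g5.png

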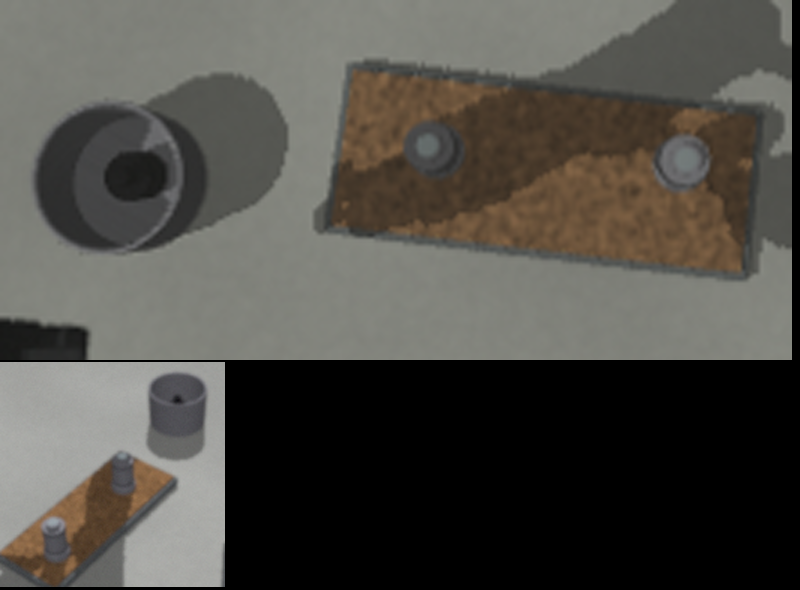

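Both caps lie in the pot, showing at (135,175). Both cells are bare and upright, with bosses at (428,145) and (684,159). I'll grip the far cell first.

Scaled: 0.015 m is 1.5, 0.03 m is 3.

```bash
python3 shift.py '[{"trans":[0.8, 1.4, 0]}, {"trans":[1.5, 2.5, 0]}, {"trans":[1.5, 2.5, 0]}, {"trans":[1.5, 2.5, 0]}, {"trans":[1.5, 2.6, 0]}, {"trans":[1.5, 2.6, 0]}, {"trans":[1.5, 2.6, 0]}, {"trans":[1.5, 2.6, 0]}, {"trans":[1.3, 2.1, 0]}, {"trans":[0.7, 1.3, 0]}, {"trans":[0, 0, 2]}, {"trans":[0, 0, 3]}, {}, {}, {}]' 1.0
```

```text
time: 14.07
tool_pos: [0.5253, 0.1113, 0.1456]
tcp_rot: [[1.0, 0.0, 0.001], [0.0, -1.0, 0.0], [0.001, -0.0, -1.0]]
wrist_force: [-0.4, -0.2, -0.2]
grip_width: 1.0
gripper_force: 0.0
```

Scaled: 0.03 m is 3, 0.02 m is 2.

```bash
python3 shift.py '[{"trans":[0, 0, 2]}, {"trans":[0, 0, 3]}, {"trans":[0, 0, 3]}, {"trans":[0, 0, 1.8]}, {"trans":[0, 0, 0.7]}, {}, {}, {}]'; python3 shift.py '[{}, {}, {}, {}, {}, {}, {}, {}]' 0.0;python3 shift.py '[{"trans":[0, 0, -0.4]}, {"trans":[0, 0, -0.8]}, {"trans":[0, 0, -1]}, {"trans":[0, 0, -1]}, {"trans":[0, 0, -0.6]}, {"trans":[0, 0, -0.2]}, {}, {}, {}, {}, {}]'; for i in 1 2; do python3 shift.py '[{}, {}]' | grep -E 'pos|wrist'; done
```

```text
time: 14.73
tool_pos: [0.5268, 0.1116, 0.042]
tcp_rot: [[1.0, 0.0, 0.004], [0.0, -1.0, 0.001], [0.004, -0.001, -1.0]]
wrist_force: [0.1, 1.1, 0.1]
grip_width: 1.002
gripper_force: 0.0
time: 15.4
tool_pos: [0.5253, 0.1116, 0.0407]
tcp_rot: [[1.0, -0.0, 0.001], [-0.0, -1.0, 0.001], [0.001, -0.001, -1.0]]
wrist_force: [-1.3, 0.8, 4.9]
grip_width: 0.405
gripper_force: 59.8
time: 16.32
tool_pos: [0.524, 0.1111, 0.0792]
tcp_rot: [[1.0, -0.0, -0.001], [-0.0, -1.0, -0.0], [-0.001, 0.0, -1.0]]
wrist_force: [0.5, -0.5, -4.0]
grip_width: 0.405
gripper_force: 60.2
tool_pos: [0.5243, 0.1112, 0.0795]
wrist_force: [0.6, 0.0, -4.1]
tool_pos: [0.5245, 0.1112, 0.0797]
wrist_force: [-0.3, 0.9, -3.3]
```

```bash
for i in 1 2 3 4; do python3 shift.py '[{}]' | grep -E 'wrist'; done; python3 shift.py '[{"trans":[0, 0, 0.6]}, {"trans":[0, 0, 1]}, {"trans":[0, 0, 1]}, {"trans":[0, 0, 0.7]}, {"trans":[0, 0, 0.4]}, {"trans":[0, 0, 0.2]}, {}, {}, {"trans":[0, 0, 0.05]}, {}, {}, {}]'
```

```text
wrist_force: [0.5, 0.1, -4.2]
wrist_force: [-0.6, 0.5, -4.4]
wrist_force: [1.2, -0.2, -4.3]
wrist_force: [-0.0, -0.0, -4.6]
time: 17.98
tool_pos: [0.5239, 0.1111, 0.0407]
tcp_rot: [[1.0, -0.0, -0.002], [-0.0, -1.0, -0.0], [-0.002, 0.0, -1.0]]
wrist_force: [-5.4, -0.4, 5.4]
grip_width: 0.407
gripper_force: 60.7
```

Scaled: 0.032 m is 3.2, -0.03 m is -3.

```bash
python3 shift.py '[{}, {}, {}, {}, {}, {}, {"trans":[0, 0, -2]}, {"trans":[0, 0, -3]}, {"trans":[0, 0, -3]}, {"trans":[0, 0, -2.5]}, {"trans":[-0.1, 2.25, 0]}, {"trans":[-0.1, 3.2, 0]}, {"trans":[-0.1, 3.2, 0]}, {"trans":[-0.1, 3.2, 0]}, {"trans":[-0.1, 3.2, 0]}, {"trans":[-0.1, 2.2, 0]}, {"trans":[0, 1, 0]}, {}, {}, {}]' 1.0
python3 shift.py '[{"trans":[0, 0, 2]}, {"trans":[0, 0, 3]}, {"trans":[0, 0, 3]}, {"trans":[0, 0, 1.8]}, {"trans":[0, 0, 0.7]}, {}, {}, {}]'
```

```text
time: 19.65
tool_pos: [0.5184, -0.0702, 0.1451]
tcp_rot: [[1.0, 0.0, -0.0], [0.0, -1.0, 0.001], [-0.0, -0.001, -1.0]]
wrist_force: [0.5, -0.1, -0.6]
grip_width: 0.997
gripper_force: 0.0
time: 20.32
tool_pos: [0.5201, -0.0711, 0.0417]
tcp_rot: [[1.0, 0.001, 0.003], [0.001, -1.0, -0.001], [0.003, 0.001, -1.0]]
wrist_force: [0.3, -0.5, 0.7]
grip_width: 0.994
gripper_force: 0.0
```

Scaled: -0.01 m is -1, -0.008 m is -0.8.

```bash
python3 shift.py '[{}, {}, {}, {}, {}, {}, {}, {}]' 0.0;python3 shift.py '[{"trans":[0, 0, -0.4]}, {"trans":[0, 0, -0.8]}, {"trans":[0, 0, -1]}, {"trans":[0, 0, -1]}, {"trans":[0, 0, -0.6]}, {"trans":[0, 0, -0.2]}, {}, {}, {}, {}, {}]'; for i in 1 2 3 4 5; do python3 shift.py '[{}]' | grep -E 'wrist'; done
```

```text
time: 20.98
tool_pos: [0.5193, -0.0714, 0.0412]
tcp_rot: [[1.0, -0.0, 0.001], [-0.0, -1.0, -0.0], [0.001, 0.0, -1.0]]
wrist_force: [-1.0, 1.7, 6.4]
grip_width: 0.405
gripper_force: 59.7
time: 21.9
tool_pos: [0.518, -0.0712, 0.0797]
tcp_rot: [[1.0, -0.0, -0.001], [-0.0, -1.0, 0.0], [-0.001, -0.0, -1.0]]
wrist_force: [0.0, 0.1, -1.9]
grip_width: 0.406
gripper_force: 59.9
wrist_force: [0.2, 0.3, -2.0]
wrist_force: [0.3, 1.0, -2.2]
wrist_force: [-0.7, -0.1, -2.1]
wrist_force: [-0.2, 0.5, -3.3]
wrist_force: [0.5, 0.7, -2.2]
```

The near cell reads about 2.2 N and the far cell about 4.2 N, so the far one is heavier. I'll set the near one back down.

```bash
python3 shift.py '[{"trans":[0, 0, 0.6]}, {"trans":[0, 0, 1]}, {"trans":[0, 0, 1]}, {"trans":[0, 0, 0.7]}, {"trans":[0, 0, 0.4]}, {"trans":[0, 0, 0.2]}, {}, {}, {"trans":[0, 0, 0.05]}, {}, {}, {}]'
python3 shift.py '[{}, {}, {}, {}, {}, {}, {"trans":[0, 0, -2]}, {"trans":[0, 0, -3]}, {"trans":[0, 0, -3]}, {"trans":[0, 0, -2.5]}, {"trans":[0.1, -2.25, 0]}, {"trans":[0.1, -3.2, 0]}, {"trans":[0.1, -3.2, 0]}, {"trans":[0.1, -3.2, 0]}, {"trans":[0.1, -3.2, 0]}, {"trans":[0.1, -2.2, 0]}, {"trans":[0, -1, 0]}, {}, {}, {}]' 1.0
python3 - <<'E'
from h import *
s=snap('scene');cv2.imwrite('pics/g6.png',cv2.resize(s['color'][60:240,220:380],None,fx=3,fy=3))
E
```

```text
time: 23.32
tool_pos: [0.5176, -0.0711, 0.0412]
tcp_rot: [[1.0, -0.0, -0.003], [-0.0, -1.0, 0.001], [-0.003, -0.001, -1.0]]
wrist_force: [-4.9, 1.2, 7.9]
grip_width: 0.408
gripper_force: 60.3
time: 24.98
tool_pos: [0.5244, 0.11, 0.1456]
tcp_rot: [[1.0, -0.001, -0.0], [-0.001, -1.0, -0.001], [-0.0, 0.001, -1.0]]
wrist_force: [0.0, 1.0, -0.5]
grip_width: 1.0
gripper_force: 0.0
```

View pics/g6.png

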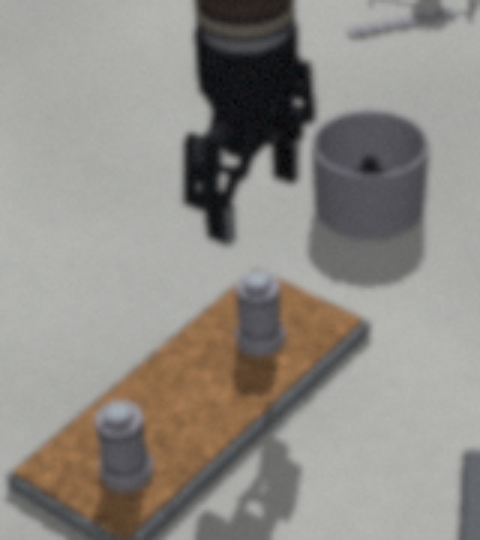

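Both cells stand upright, at (123,445) and (260,312), and the open gripper is above the far, heavier one. I'll pick it up and raise it.

Scaled: 0.03 m is 3, 0.02 m is 2.

```bash
python3 shift.py '[{"trans":[0, 0, 2]}, {"trans":[0, 0, 3]}, {"trans":[0, 0, 3]}, {"trans":[0, 0, 1.8]}, {"trans":[0, 0, 0.7]}, {}, {}]'; python3 shift.py '[{}, {}, {}, {}, {}, {}, {}, {}]' 0.0;python3 shift.py '[{"trans":[0, 0, -0.5]}, {"trans":[0, 0, -1]}, {"trans":[0, 0, -2]}, {"trans":[0, 0, -2.5]}, {"trans":[0, 0, -3]}, {"trans":[0, 0, -2.5]}, {"trans":[0, 0, -1.5]}, {"trans":[0, 0, -1]}, {}, {}, {}]'
```

```text
time: 25.62
tool_pos: [0.5251, 0.1104, 0.0411]
tcp_rot: [[1.0, -0.001, 0.0], [-0.001, -1.0, -0.0], [0.0, 0.0, -1.0]]
wrist_force: [-0.6, 0.6, 0.7]
grip_width: 1.003
gripper_force: 0.0
time: 26.28
tool_pos: [0.5255, 0.1112, 0.042]
tcp_rot: [[1.0, 0.0, 0.002], [0.0, -1.0, -0.0], [0.002, 0.0, -1.0]]
wrist_force: [-1.1, -0.2, 5.2]
grip_width: 0.405
gripper_force: 59.7
time: 27.2
tool_pos: [0.5229, 0.111, 0.179]
tcp_rot: [[1.0, -0.0, -0.004], [-0.0, -1.0, -0.0], [-0.004, 0.0, -1.0]]
wrist_force: [-0.2, -0.7, -5.2]
grip_width: 0.41
gripper_force: 60.4
```

Scaled: 0.0325 m is 3.25, 0.025 m is 2.5.

```bash
python3 shift.py '[{"trans":[-0.2, 1.2, 0]}, {"trans":[-0.4, 2.5, 0]}, {"trans":[-0.4, 3.25, 0]}, {"trans":[-0.4, 3.25, 0]}, {"trans":[-0.4, 3.25, 0]}, {"trans":[-0.4, 3.25, 0]}, {"trans":[-0.4, 3.25, 0]}, {"trans":[-0.4, 3.25, 0]}, {"trans":[-0.4, 3.25, 0]}, {"trans":[-0.4, 3.25, 0]}, {"trans":[-0.4, 3.25, 0]}, {"trans":[-0.4, 3.25, 0]}, {"trans":[-0.4, 3.25, 0]}, {"trans":[-0.4, 2, 0]}, {"trans":[-0.2, 1, 0]}, {}, {}]'; python3 shift.py '[{"trans":[0, 0, 1]}, {"trans":[0, 0, 2]}, {"trans":[0, 0, 2]}, {"trans":[0, 0, 1.4]}, {"trans":[0, 0, 0.7]}, {"trans":[0, 0, 0.2]}, {}, {}, {}, {}, {}, {}]'
python3 - <<'E'
from h import *
s=snap('scene');cv2.imwrite('pics/g7.png',cv2.resize(s['color'][120:340,110:360],None,fx=2.6,fy=2.6))
E
```

```text
time: 28.62
tool_pos: [0.4674, -0.3126, 0.1794]
tcp_rot: [[1.0, -0.002, -0.002], [-0.002, -1.0, 0.003], [-0.002, -0.003, -1.0]]
wrist_force: [0.1, -0.0, -4.7]
grip_width: 0.412
gripper_force: 61.0
time: 29.62
tool_pos: [0.4688, -0.3136, 0.1084]
tcp_rot: [[1.0, -0.0, 0.001], [-0.0, -1.0, -0.001], [0.001, 0.001, -1.0]]
wrist_force: [-0.2, -1.8, -3.9]
grip_width: 0.404
gripper_force: 60.9
```

View pics/g7.png

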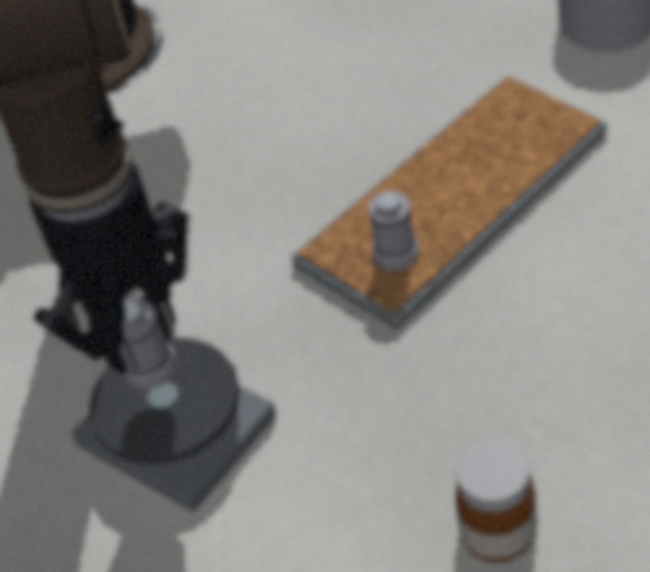

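The heavier cell is upright above the stage with its foot at about (149,372), near the centre spot at (162,395). The lighter cell stands on the stand at (392,232). One quick numeric check before handing in.

```bash
python3 shift.py '[{}, {}, {}, {}]'; python3 - <<'E'
from h import *
s=snap('scene'); f=lambda p:((p-np.array([110,120]))*2.6).round(0)
print(f(proj(s,[.4675,-.313,.087])),f(proj(s,[.4675,-.313,.05])))
E
```

```text
time: 30.0
tool_pos: [0.4684, -0.3133, 0.1077]
tcp_rot: [[1.0, -0.0, -0.0], [-0.0, -1.0, 0.0], [-0.0, -0.0, -1.0]]
wrist_force: [-0.2, -0.2, -4.6]
grip_width: 0.407
gripper_force: 60.9
[149. 366.] [160. 395.]
```

The projection agrees: foot expected at (149,366), spot at (160,395).

```bash
python3 -c "
from cell import manip
print(manip.finish_job())"
```

```text
the job is handed in; nothing more can be done
None
```

Job handed in at 30 s: both caps are in the pot, the lighter cell (about 2.2 N) stands upright on the stand, and the heavier one (about 4.3 N) is held upright roughly 3.5 cm above the middle of the stage; the judge's verdict was not shown.

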